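# Hang the green part carrier on the anti-jump rail at its mark

### The job

Hook the green part carrier onto the drying rail at the rail's open right-hand end, where there is no keeper strip, with its lip behind the rail; then slide it along so that its toe runs under the keeper strip, until the whole width of its hook stands over the green band painted on the rail. Leave it hanging there freely and at rest, and leave the orange carrier standing where it is.

Things in the scene. Friction and masses are not known exactly. Their poses are not given: they have to be found in the camera images.
- carrier_green: Part carrier to hang, 0.35 kg, 205 mm tall, standing upright. Origin: centre of its underside, z up. Round green base r 30, 10 thick. Above it a flat-bar hook, 10 thick in y, in the x-z plane: stem x -4..4 up to z 85, step (z 75..85) to a spine x -19..-11 (z 75..160), crown (x -19..19, z 150..160), lip and toe on the +x side. The hook's mouth faces +x
- carrier_green_crown (a point): Middle of the underside of the green carrier's crown (carrier frame 0, 0, 150 mm); this rests on top of the rail rod. The slot under the crown is 22 mm wide in x (-11..11) and 22 mm deep, open below into the mouth
- carrier_green_toe (a point): Middle of the green carrier's toe (carrier frame 26.5, 0, 131 mm). The lip hangs from the crown at x 11..19 down to z 128; at its foot the toe sticks out to x 38 (z 128..134). The rod enters the mouth between lip bottom (z 128) and step top (z 85)
- carrier_green_tab (a point): In the green grip tab on top of the crown (carrier frame 0, 0, 190 mm). Tab: x -13..13, y -5..5, z 160..205 mm; pinch it from above with the fingers closing along the carrier's y
- carrier_orange: A second carrier of the same shape and size with orange base and tab, standing near the green one (the two may have changed places); to be left alone. Origin: centre of its underside
- hang_rail: Fixed drying rail. Origin on the table under the middle of its rod; y along the rod (to the robot's left), x away from the robot. Round steel rod, diameter 12, axis at x 0, z 220 mm, y -180..180; its ends bend back (+x) to grey posts at x 55..69, a third post at y -45; foot plate x 32..92. Nothing in front of or under the rod
- keeper (a point): Middle of the lower edge of the aluminium keeper strip behind the rod (rail frame 31, 67.5, 221 mm). Strip: x 26..36, y -45..180, z 221..243 mm. The toe of a hung carrier passes 11 mm below the lower edge
- gap (a point): On the rod's axis, in the middle of the open right-hand stretch without keeper strip (rail frame 0, -115, 220 mm; open from y -165 to -50), where carriers are hooked on; axes as the rail
- mark_band: Green band 32 mm wide painted round the rod; origin on the rod's axis in the middle of the band, axes as the rail (y along the rod)

How it is judged (in metres and radians):
On the way:
1. the green carrier is hooked over the rod in the open stretch, lip behind the rod (y of carrier_green_crown in the frame of gap between -0.06 and 0.068 m and z of carrier_green_crown in the frame of gap between 0 and 0.02 m and x of carrier_green_crown in the frame of gap between -0.015 and 0.015 m and x of carrier_green_toe in the frame of gap above 0.012 m), for 0.1 s.
At the end, for the whole second after the job is handed in: Green carrier hangs on the rod by its crown, within 0.2 rad of upright, toe on the far side, crown centre within 12.5 mm of the band's centre along the rod (10 mm hook inside the 32 mm band), slower than 0.05 m/s; orange carrier within 30 mm of its start, within 0.1 rad of upright (y of carrier_green_crown in the frame of mark_band between -0.0125 and 0.0125 m and z of carrier_green_crown in the frame of mark_band between 0.002 and 0.01 m and x of carrier_green_crown in the frame of mark_band between -0.012 and 0.012 m and x of carrier_green_toe in the frame of mark_band above 0.012 m and angle between carrier_green's own z axis and vertical below 0.2 rad and contact force between carrier_green and hang_rail above 0.5 N and linear speed of carrier_green below 0.05 m/s and distance of carrier_orange from where it was at the start of the episode below 0.03 m and angle between carrier_orange's own z axis and vertical below 0.1 rad); the robot touches nothing.
It fails at once if the orange carrier was pushed more than 30 mm or tipped over (distance of carrier_orange from where it was at the start of the episode above 0.03 m or angle between carrier_orange's own z axis and vertical above 0.5 rad).
It also fails if it takes over 56 s, if anything falls off the work surface, if the arm or the gripper's body presses on something with over 40 N, if the wrist force passes 120 N, or if a joint passes its speed limit or range.

### The arm

A 6-joint arm with a two-finger parallel gripper is mounted at the origin on the work surface; the furniture and walls round the work are solid. World frame = base frame: x ahead of the robot, y to its left, z up, the work surface at z = 0. Lengths are in mm, angles in rad, forces in N, time in s.
With the tool pointing down it reaches from about 275 to 725 mm from the base axis. Payload 15.9 kg.
Tool frame: the origin (TCP) lies on the mounting face of the last link; the fingertips stand 173 mm ahead of it and the grasp point (between the pads) lies 155 mm ahead of it (bot.grip_depth is the distance from the TCP to the grasp point, in mm); z points along the fingers, y is the line along which they close (so a half turn about z gives the same grasp; the last joint's range is limited). The gripper opens to 85 mm and grips with 20 to 120 N. Pads are 22 mm wide; open, the fingers measure 114 mm over their backs; the gripper's body (76 mm by 85 mm) begins 54 mm behind the grasp point. The pads swing forward as they close: fully open they stand 13 mm farther back than shut.
Start: joints at [-1.338, 0.213, -0.034, 1.323, 0, 1.571], TCP at [115.346, -486.499, 404.706] pointing down, gripper open.
Joint ranges: [-2.98, 2.98], [-0.74, 1.72], [-1.14, 1.35], [-2.1, 2.04], [-1.57, 1.44], [-3.14, 3.14]. Speed limits (rad/s): [1.89, 1.89, 2.39, 2.57, 3.14, 3.14].

### API

Orientations are given as a unit quaternion [x, y, z, w].
In Python, from plant import sensors, eyes, finish_job, bot gives the robot as it stands.
- The arm moves only by the tool play_rows, never from a script. Its argument "plan" is a list that holds one entry, the list of rows, each a list of 7 numbers: the opening, from 0 (shut) to 1 (fully open), then the shift along the tool's x, y, z each as a share of 0.04 m, from -1 to 1, then the turn, a rotation vector about the tool's x, y, z each as a share of 6 degrees, from -1 to 1. A call has 1 to 5 rows; each row shifts and turns the commanded pose from where the row before left it, along the tool's axes as they then stand; what a row does not reach is not made up. A row lasts 1/12 s, in which the tool goes at most 41.7 mm and 7.16 degrees, less where a joint would pass 70% of its speed; a pose out of reach is approached as far as the arm can. A call with a number of a shift or a turn outside -1 to 1 is refused whole. A call with a gripper value outside its range is refused whole. The fingers move at their own pace and stop on an object; "squeeze" is the grip in N (left out, the last holds). Time passes only in rows, so rows that do not move let the fingers close. It gives the time, the measured TCP pose, the force, the opening and the grip force at its end, in the units of the state.
- sensors.get_obs(): the state, without advancing time (a new reading comes with each control period).
- eyes.grab_frame(name): name is "side" or "top" or "wrist"; returns (picture, depth): 480x640x3 uint8, red, green, blue; 480x640 float32, mm along the optical axis (not along the pixel's ray), 0 where there is no reading.
- eyes.get_calibration(name): a dict with "K" (3x3 intrinsics, pixels), "rvec" (rotation vector, rad) and "tvec" (3), from world to camera coordinates, as OpenCV has them; the wrist camera has in their place "T_tool_cam" (4x4, takes a point from camera to tool coordinates, whose origin is the TCP and whose axes are the flange's). Camera axes: x right, y down, z forward; pixel columns grow to the right and rows downward; lengths in mm; the calibration is good to about 2 mm. A picture is of the moment at which its call begins: read the wrist's pose just before it. get_calibration takes no time and is no camera call.
- finish_job(): hands the job in; it is judged then, once.
The state is a dict: "t": time; "joint_positions": joint angles; "joint_vel": joint speeds; "tau": joint torques, N m; "eef_pos": TCP position; "eef_rot": TCP orientation; "force": force on the tool from outside, world axes, zero at the start; "torque": the same for the moment, N m; "gripper_width": finger opening in mm; "gripper_force": force on a finger pad.
Only numpy, scipy, OpenCV 4.12 (cv2) and the standard library are available. Lean on these libraries where they do the work, as an engineer would, in place of code of your own. Each camera call takes 0.05 s, during which the arm holds its last target. There are 200 camera calls.

## Working session

There is one attempt and no reset: what is moved stays moved. The work goes in short steps, Python scripts to look and compute and a tool call to move; the robot and the scene stay as the last step left them, time stands still between calls to the robot, and variables do not carry over. Pictures are saved under pics/ and viewed, at most 10 in all, crops included, and the job is handed in when it is done.

Besides the shell and the picture viewer there is one more tool, called after "Call:" as name([rows], argument=value, ...), one row to a line, values as JSON. play_rows: Moves the arm, as the interface text tells. Shift numbers are shares of 0.04 m and turn numbers shares of 6 degrees, none past 1 either way. Its arguments: {"type":"object","properties":{"plan":{"type":"array"},"squeeze":{"type":"number"}},"required":["plan"]}

```bash
ls; mkdir -p pics
python3 - <<'E'
from plant import sensors, eyes, bot
import cv2,numpy as np
for n in ("side","top"):
    p,d=eyes.grab_frame(n); cv2.imwrite(f"pics/{n}0.png",p[:,:,::-1]); np.savez(f"pics/{n}0.npz",p=p,d=d)
    c=eyes.get_calibration(n); R=cv2.Rodrigues(np.array(c["rvec"],float))[0]
    print(n,c["K"],(-R.T@np.array(c["tvec"]).ravel()).round(),R.round(2))
print(eyes.get_calibration("wrist")); print(sensors.get_obs()); print([a for a in dir(bot) if a[0]!='_'])
E
```

```text
pics
side [[448.44771201   0.         319.49600085]
 [  0.         448.44771201 240.03508978]
 [  0.           0.           1.        ]] [354. 966. 537.] [[-0.99 -0.11 -0.03]
 [-0.03  0.45 -0.89]
 [ 0.11 -0.88 -0.45]]
top [[576.14413581   0.         314.51026632]
 [  0.         576.14413581 240.47723157]
 [  0.           0.           1.        ]] [ 311.  210. 1000.] [[ 0.02 -1.   -0.02]
 [-0.99 -0.02 -0.17]
 [ 0.17  0.02 -0.99]]
{'K': array([[355.93830354,   0.        , 315.44178883],
       [  0.        , 355.93830354, 241.51162518],
       [  0.        ,   0.        ,   1.        ]]), 'T_tool_cam': array([[-1.06524983e-03, -9.62632175e-01, -2.70810193e-01,
         6.85514255e+01],
       [ 9.99999406e-01, -1.08833098e-03, -6.49413459e-05,
         2.18255176e-01],
       [-2.32216493e-04, -2.70810101e-01,  9.62632762e-01,
         3.09258289e+01],
       [ 0.00000000e+00,  0.00000000e+00,  0.00000000e+00,
         1.00000000e+00]])}
{'t': 0.1, 'joint_positions': array([-1.33799481e+00,  2.13296199e-01, -3.49408816e-02,  1.32348564e+00,
        1.82624115e-05,  1.57083336e+00]), 'joint_vel': array([-0.00118049, -0.00124654,  0.00305771, -0.00026095,  0.00086484,
       -0.00041569]), 'tau': array([-1.11544646e-04, -6.87241888e+01,  4.87807453e+01,  1.22060147e-02,
       -8.58406202e-05, -1.81840471e-05]), 'eef_pos': array([ 115.32796224, -486.39852648,  404.29295005]), 'eef_rot': array([ 9.93235121e-01,  1.16119675e-01, -4.47337879e-05, -4.61120978e-04]), 'force': array([0.35436726, 0.06188014, 0.79362682]), 'torque': array([ 0.04444958, -0.02814738,  0.06197351]), 'gripper_force': 0.0, 'gripper_width': 85.21834686620035}
['IKError', 'grip_depth']
```

View pics/side0.png

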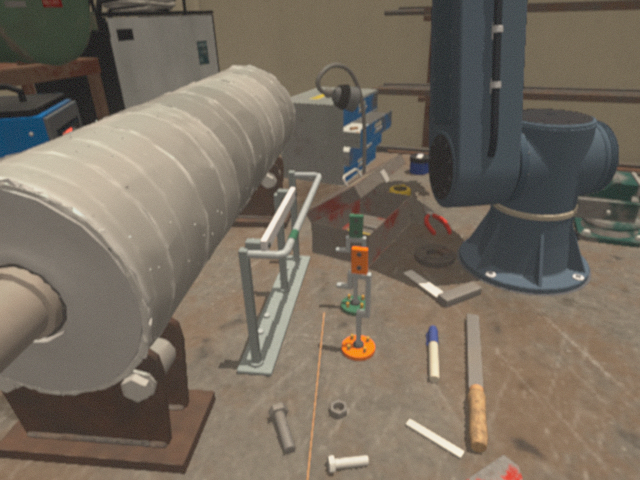

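View pics/top0.png

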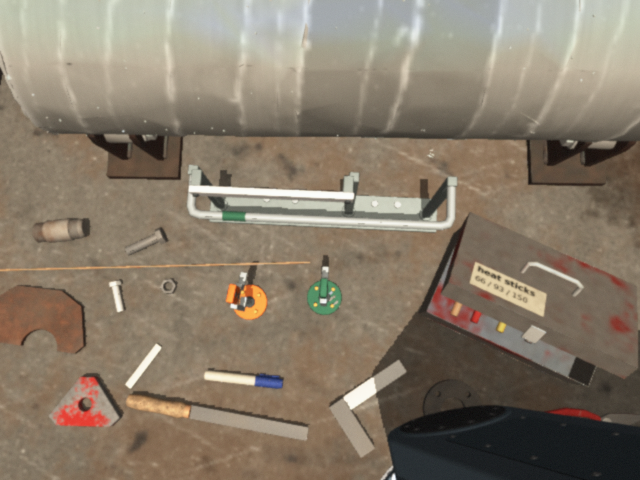

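The side view shows the orange carrier's base at about (358,347) and the green one behind it at (353,303). In the top view the green base is at (324,297), with its toe pointing up towards the rail. The rod runs along row ~220, the green band is at (233,216), and the open stretch spans columns 355..450.

```bash
cat > h.py <<'E'
import cv2,numpy as np
from plant import sensors, eyes, bot
from scipy.spatial.transform import Rotation as Ro
def cam(n,obs=None):
    c=eyes.get_calibration(n)
    if n=="wrist":
        T=np.eye(4);T[:3,:3]=Ro.from_quat(obs["eef_rot"]).as_matrix();T[:3,3]=obs["eef_pos"]
        T=T@c["T_tool_cam"];return c["K"],T[:3,:3],T[:3,3]
    R=cv2.Rodrigues(np.array(c["rvec"],float))[0]
    return c["K"],R.T,-R.T@np.array(c["tvec"]).ravel()
def rays(C,uv):
    K,R,o=C; uv=np.atleast_2d(uv).astype(float)
    return np.c_[uv,np.ones(len(uv))]@np.linalg.inv(K).T@R.T
def onz(C,uv,z):
    r=rays(C,uv); return C[2]+r*((z-C[2][2])/r[:,2])[:,None]
def cloud(C,d):
    v,u=np.mgrid[:480,:640]; P=C[2]+rays(C,np.c_[u.ravel(),v.ravel()])*d.ravel()[:,None]
    return P.reshape(480,640,3)
def hsv(p): return cv2.cvtColor(p,cv2.COLOR_RGB2HSV)
def mask(p,lo,hi): return cv2.inRange(hsv(p),np.array(lo),np.array(hi))
E
python3 - <<'E'
from h import *
np.set_printoptions(suppress=True,precision=1)
for n in("top","side"):
    f=np.load(f"pics/{n}0.npz");p,d=f["p"],f["d"];C=cam(n);X=cloud(C,d)
    for nm,lo,hi in(("green",(60,100,40),(90,255,255)),("orange",(5,170,120),(20,255,255))):
        m=mask(p,lo,hi); k,L,S,ce=cv2.connectedComponentsWithStats(m)
        for i in range(1,k):
            if S[i,4]>40:
                q=X[(L==i)&(d>0)]; print(n,nm,S[i],ce[i],"med",np.median(q,0),"lo",np.percentile(q,3,0),"hi",np.percentile(q,97,0))
    if n=="top":
        for c in(200,215,233,260,290,320,345,370,400,430,445):
            col=X[205:238,c]; print(c,[tuple(x.round().astype(int)) for x in col[::3]])
        for r in(20,60,100,130): print("drum",r,X[r,100:600:120])
E
```

```text
top green [223 212  21   8 145] [233.1 215.7] med [473.7 340.9 226.8] lo [469.7 327.2 223.4] hi [479.2 353.5 229.5]
top green [308 279  33  35 479] [322.4 296.4] med [377.9 216.8  11.4] lo [354.6 189.6   7.5] hi [402.9 240.3 207.5]
top orange [226 284  11  19 141] [231.1 293.3] med [369.2 342.2 204.9] lo [357.2 337.3 199.1] hi [380.6 348.  207.4]
top orange [235 285  32  34 574] [253.5 302.2] med [367.8 334.3  10.6] lo [343.5 315.9   7.4] hi [396.3 359.3  14.1]
200 [(np.int64(540), np.int64(439), np.int64(0)), (np.int64(535), np.int64(439), np.int64(-1)), (np.int64(480), np.int64(387), np.int64(227)), (np.int64(475), np.int64(386), np.int64(228)), (np.int64(472), np.int64(387), np.int64(226)), (np.int64(514), np.int64(438), np.int64(-2)), (np.int64(508), np.int64(437), np.int64(0)), (np.int64(502), np.int64(437), np.int64(-1)), (np.int64(497), np.int64(437), np.int64(-2)), (np.int64(491), np.int64(436), np.int64(2)), (np.int64(486), np.int64(436), np.int64(0))]
215 [(np.int64(533), np.int64(405), np.int64(35)), (np.int64(532), np.int64(409), np.int64(14)), (np.int64(481), np.int64(36
[... 4945 characters left out ...]
[[666.2 476.3 393.8]
 [667.3 337.6 394. ]
 [667.6 200.3 395.5]
 [669.3  64.4 394.7]
 [669.3 -69.4 396.7]]
drum 60 [[629.3 482.7 369.4]
 [630.8 340.4 369.4]
 [631.1 199.3 371.6]
 [630.9  60.7 374.8]
 [633.8 -78.1 372. ]]
drum 100 [[596.9 496.1 328.1]
 [596.5 345.3 333.1]
 [598.1 197.9 333.7]
 [599.3  52.3 335. ]
 [601.2 -92.4 334.6]]
drum 130 [[ 584.1  523.   256.6]
 [ 583.5  357.3  264.1]
 [ 584.8  196.2  266.3]
 [ 583.6   38.9  275.1]
 [ 583.2 -114.1  281.7]]
side orange [352 246  16  27 355] [359.4 258.6] med [369.  348.7 186.3] lo [358.  157.7 108. ] hi [381.4 352.  205. ]
side orange [342 336  33  24 533] [358.  348.4] med [369.  355.    9.9] lo [343.6 321.9   5.3] hi [395.4 373.2  18. ]
```

Run:
```python
from h import *
np.set_printoptions(suppress=True,precision=1)
f=np.load("pics/top0.npz");p,d=f["p"],f["d"];C=cam("top");X=cloud(C,d)
m=mask(p,(60,100,40),(90,255,255))
# tab & hook points near green carrier
R=np.zeros((480,640),bool);R[250:320,300:350]=1
t=R&(X[...,2]>185)&(X[...,2]<220); hk=R&(X[...,2]>120)&(X[...,2]<172)
for nm,s in(("tab",t),("hook",hk)):
    v,u=np.where(s); print(nm,len(u),u.min(),u.max(),v.min(),v.max(),X[s].mean(0),X[s].min(0),X[s].max(0))
    P=X[s][:,:2]; w,V=np.linalg.eigh(np.cov(P.T)); print("axis",np.degrees(np.arctan2(V[1,1],V[0,1])),np.sqrt(w))
b=(R&(m>0)&(X[...,2]<20)); v,u=np.where(b)
ctr,rad=cv2.minEnclosingCircle(np.c_[u,v].astype(np.float32)); print("base",onz(C,[ctr],10),rad,len(u))
# rod line via ray onto z=226 of rod mask centre; use depth points
s=(X[...,2]>219)&(X[...,2]<232)&(X[...,0]>455)&(X[...,0]<488)
P=X[s]; q=np.polyfit(P[:,1],P[:,0],1); print("rod fit",q, np.degrees(np.arctan(q[0])), P[:,1].min(),P[:,1].max(),len(P))
s=(X[...,2]>236)&(X[...,2]<250)&(X[...,0]>485)&(X[...,0]<520);P=X[s];k=np.polyfit(P[:,1],P[:,0],1)
print("keeper",k,P[:,1].min(),P[:,1].max(),P.mean(0),len(P))
bx=(X[...,1]<110)&(X[...,2]>20)&(X[...,0]<455)&(X[...,0]>230);P=X[bx];print("box",np.percentile(P,[1,50,99],0))
```

```text
tab 153 319 327 278 297 [379.6 215.1 204.5] [366.9 209.9 186.2] [392.9 221.1 209.3]
axis 177.0106569555806 [3.1 7.5]
hook 117 320 328 267 304 [392.  214.3 143.5] [361.  208.8 121.4] [416.9 220.1 171.8]
axis 177.61152048456356 [ 2.9 22.4]
base [[380.1 214.7  10. ]] 16.40131950378418 366
rod fit [  0.  466.2] 1.3446485530588008 37.155405493992276 406.2007859477394 2414
keeper [  0.  498.8] 176.74595014584176 400.5585514296656 [504.6 284.5 242.5] 1491
box [[ 230.5 -243.    29.6]
 [ 361.6  -96.5  173.7]
 [ 451.7   42.2  520.5]]
```

Run:
```python
import cv2
p=cv2.imread("pics/top0.png")[170:330,170:470]
cv2.imwrite("pics/top0c.png",cv2.resize(p,(800,427),interpolation=cv2.INTER_CUBIC))
```

```text
(no output)
```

View pics/top0c.png

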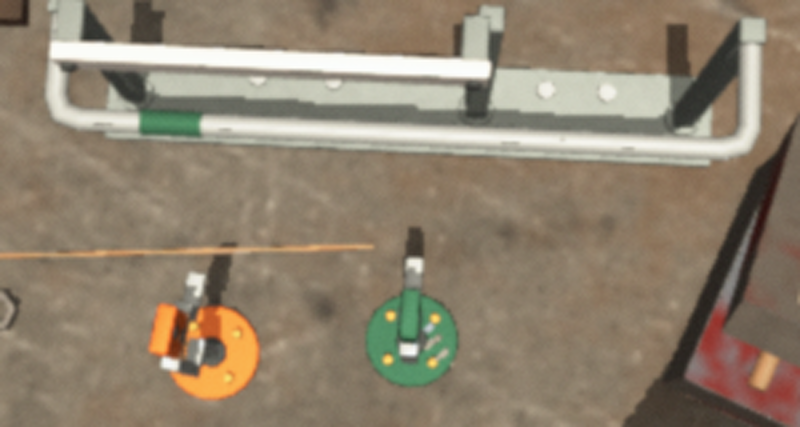

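The crop confirms the layout: the green carrier's toe points at the rail (crop 413,262), the band is at (170,123), and the keeper ends at (490,70). The measured sizes match the ones given. Moving over the green carrier now.

Call:
play_rows([
  [[1,0.7,-0.6,0,0,0,0.88],[1,0.7,-0.6,0,0,0,0.88],[1,0.7,-0.7,0,0,0,0.88],[1,0.6,-0.8,0,0,0,0],[1,0.6,-0.8,0,0,0,0]],
], squeeze=50)

```text
t: 0.52
eef_pos: [239.3, -336.3, 404.5]
eef_rot: [1.0, -0.023, -0.0, -0.0]
force: [0.6, 0.1, 0.6]
gripper_width: 85.4
gripper_force: 0.0
```

Call:
play_rows([
  [[1,0.3,-0.95,0,0,0,0],[1,0.3,-0.95,0,0,0,0],[1,0.3,-0.95,0,0,0,0],[1,0.3,-0.95,0,0,0,0],[1,0.3,-0.95,0,0,0,0]],
])

```text
t: 0.93
eef_pos: [306.5, -149.9, 404.7]
eef_rot: [1.0, -0.022, 0.0, -0.0]
force: [0.5, -0.9, -0.3]
gripper_width: 85.3
gripper_force: 0.0
```

Call:
play_rows([
  [[1,0.2,-0.95,0,0,0,0],[1,0.2,-0.95,0,0,0,0],[1,0.2,-0.95,0,0,0,0],[1,0.1,-0.9,0,0,0,0],[1,0.1,-0.9,0,0,0,0]],
])

```text
t: 1.35
eef_pos: [344.9, 0.2, 404.7]
eef_rot: [1.0, -0.002, -0.0, -0.012]
force: [0.1, -0.2, -0.1]
gripper_width: 85.7
gripper_force: 0.0
```

Call:
play_rows([
  [[1,0,-0.9,0,0,0,0],[1,0,-0.9,0,0,0,0],[1,0,0,0,0,0,0]],
])

```text
t: 1.6
eef_pos: [346.5, 18.0, 407.0]
eef_rot: [0.999, 0.013, -0.001, -0.031]
force: [-0.4, -1.0, -0.0]
gripper_width: 85.4
gripper_force: 0.0
```

```bash
python3 -c "
from plant import sensors
o=sensors.get_obs();print({k:o[k].round(3) for k in('joint_positions','joint_vel','eef_pos','eef_rot','force','tau')})"
```

```text
{'joint_positions': array([ 0.026, -0.102, -0.366,  1.308,  0.062,  3.141]), 'joint_vel': array([-0.036, -0.005, -0.007, -0.005, -0.046, -0.003]), 'eef_pos': array([346.549,  18.043, 407.003]), 'eef_rot': array([ 0.999,  0.013, -0.001, -0.031]), 'force': array([-0.396, -0.984, -0.003]), 'tau': array([ 2.2860e+00, -3.8484e+01,  4.8692e+01,  8.7000e-02,  8.7700e-01,
       -3.0000e-03])}
```

Joint 6 is at its limit, so I'll use the half-turn grasp and turn the tool by -180°.

Call:
play_rows([
  [[1,0,0,0,0,0,-1],[1,0,0,0,0,0,-1],[1,0,0,0,0,0,-1],[1,0,0,0,0,0,-1],[1,0,0,0,0,0,-1]],
])

```text
t: 2.02
eef_pos: [346.4, 16.5, 406.9]
eef_rot: [0.962, 0.272, 0.007, -0.029]
force: [-0.6, 0.0, 0.1]
gripper_width: 85.4
gripper_force: 0.0
```

Call:
play_rows([
  [[1,0,0,0,0,0,-1],[1,0,0,0,0,0,-1],[1,0,0,0,0,0,-1],[1,0,0,0,0,0,-1],[1,0,0,0,0,0,-1]],
])

```text
t: 2.43
eef_pos: [346.4, 16.4, 406.9]
eef_rot: [0.858, 0.512, 0.014, -0.026]
force: [0.2, 0.3, 0.2]
gripper_width: 85.2
gripper_force: 0.0
```

Call:
play_rows([
  [[1,0,0,0,0,0,-1],[1,0,0,0,0,0,-1],[1,0,0,0,0,0,-1],[1,0,0,0,0,0,-1],[1,0,0,0,0,0,-1]],
])

```text
t: 2.85
eef_pos: [346.4, 16.4, 406.9]
eef_rot: [0.697, 0.717, 0.021, -0.022]
force: [-0.7, -0.2, -0.3]
gripper_width: 85.3
gripper_force: 0.0
```

Call:
play_rows([
  [[1,0,0,0,0,0,-1],[1,0,0,0,0,0,-1],[1,0,0,0,0,0,-1],[1,0,0,0,0,0,-1],[1,0,0,0,0,0,-1]],
])

```text
t: 3.27
eef_pos: [346.4, 16.5, 406.9]
eef_rot: [0.487, 0.873, 0.026, -0.016]
force: [-0.4, -0.2, 0.0]
gripper_width: 85.3
gripper_force: 0.0
```

Call:
play_rows([
  [[1,0,0,0,0,0,-1],[1,0,0,0,0,0,-1],[1,0,0,0,0,0,-1],[1,0,0,0,0,0,-1],[1,0,0,0,0,0,-1]],
])

```text
t: 3.68
eef_pos: [346.4, 16.4, 406.9]
eef_rot: [0.245, 0.969, 0.029, -0.008]
force: [-0.0, 0.2, -0.4]
gripper_width: 85.2
gripper_force: 0.0
```

Call:
play_rows([
  [[1,0,0,0,0,0,-1],[1,0,0,0,0,0,-1],[1,0,0,0,0,0,-1],[1,0,0,0,0,0,-1],[1,0,0,0,0,0,0]],
])

```text
t: 4.1
eef_pos: [346.4, 16.5, 406.9]
eef_rot: [0.038, 0.999, 0.03, -0.002]
force: [-0.0, -0.3, -0.0]
gripper_width: 85.5
gripper_force: 0.0
```

```bash
cat > st.py <<'E'
from h import *
import sys
o=sensors.get_obs(); R=Ro.from_quat(o["eef_rot"]).as_matrix()
print("t",round(o["t"],2),"pos",o["eef_pos"].round(1),"j",o["joint_positions"].round(2),"F",o["force"].round(1),"w",round(o["gripper_width"],1))
if len(sys.argv)>3:
    tgt=np.array(sys.argv[1:4],float); print("shift shares",(R.T@(tgt-o["eef_pos"])/40).round(3))
    y=np.radians(float(sys.argv[4])) # yaw of tool x
    W=np.array([[np.cos(y),np.sin(y),0],[np.sin(y),-np.cos(y),0],[0,0,-1]]).T
    W=np.c_[[np.cos(y),np.sin(y),0],[np.sin(y),-np.cos(y),0],[0,0,-1]]
    print("turn shares",(np.degrees(Ro.from_matrix(R.T@W).as_rotvec())/6).round(3))
E
python3 st.py 380 215 405 177.5
```

```text
t 4.1 pos [346.4  16.5 406.9] j [ 0.02 -0.1  -0.37  1.31  0.06  0.1 ] F [-0.  -0.3 -0. ] w 85.5
shift shares [-0.462  4.999  0.344]
turn shares [ 0.572 -0.054 -0.308]
```

Call:
play_rows([
  [[1,0,0,0,0.57,-0.05,-0.31],[1,-0.2,0.9,0,0,0,0],[1,-0.2,0.9,0,0,0,0],[1,-0.2,0.9,0,0,0,0],[1,-0.2,0.9,0,0,0,0]],
])

```text
t: 4.52
eef_pos: [385.3, 160.8, 407.0]
eef_rot: [0.026, 1.0, 0.0, -0.0]
force: [1.5, -0.5, 0.4]
gripper_width: 85.2
gripper_force: 0.0
```

Call:
play_rows([
  [[1,0,0.9,0,0,0,0],[1,0,0.5,0,0,0,0],[1,0,0,0,0,0,0]],
])

```text
t: 4.77
eef_pos: [388.0, 218.2, 406.5]
eef_rot: [0.024, 1.0, 0.0, -0.001]
force: [-0.0, 0.5, -0.8]
gripper_width: 85.7
gripper_force: 0.0
```

```bash
python3 st.py 380 215 405 177.5
python3 - <<'E'
from h import *
np.set_printoptions(suppress=True,precision=1)
o=sensors.get_obs(); p,d=eyes.grab_frame("wrist"); cv2.imwrite("pics/w1.png",p[:,:,::-1])
C=cam("wrist",o); X=cloud(C,d); m=mask(p,(60,100,40),(90,255,255))>0
ok=(d>0)&(abs(X[...,0]-380)<60)&(abs(X[...,1]-215)<60)
s=ok&m&(X[...,2]>190)&(X[...,2]<215); P=X[s]
print("tabtop",len(P),P.mean(0) if len(P) else 0,P.min(0),P.max(0)); w,V=np.linalg.eigh(np.cov(P[:,:2].T));print(np.degrees(np.arctan2(V[1,1],V[0,1])),np.sqrt(w))
s=ok&(X[...,2]>120)&(X[...,2]<215); P=X[s];print(len(P),P.min(0),P.max(0)); w,V=np.linalg.eigh(np.cov(P[:,:2].T));print(np.degrees(np.arctan2(V[1,1],V[0,1])),np.sqrt(w))
E
```

```text
t 4.77 pos [388.  218.2 406.5] j [ 0.51  0.1  -0.16  1.31  0.    0.56] F [-0.   0.5 -0.8] w 85.7
shift shares [ 0.197 -0.091  0.037]
turn shares [ 0.006 -0.012 -0.047]
tabtop 800 [378.3 215.3 204.2] [367.3 210.4 190.1] [392.8 220.3 206.7]
177.54036159920892 [2.8 7.4]
1644 [361.3 209.  120.4] [393.2 221.5 206.7]
177.36473223494636 [3.1 9. ]
```

View pics/w1.png

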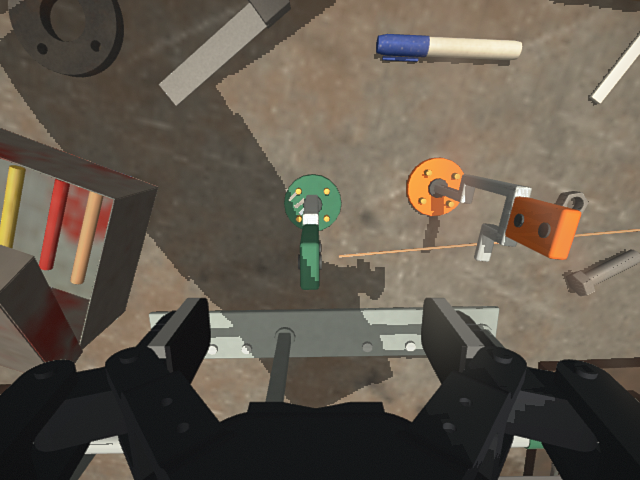

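The wrist picture shows the green tab at (310,265) between the fingers. The orange tab at (545,228) is well off to the side. Descending and gripping.

Call:
play_rows([
  [[1,0.2,-0.09,0,0,0,0],[1,0,0,0.7,0,0,0],[1,0,0,0.6,0,0,0],[1,0,0,0.2,0,0,0],[1,0,0,0,0,0,0]],
])

```text
t: 5.23
eef_pos: [378.6, 211.1, 345.8]
eef_rot: [0.024, 1.0, -0.001, -0.002]
force: [-0.7, -0.8, 1.0]
gripper_width: 85.6
gripper_force: 0.0
```

Call:
play_rows([
  [[0,0,0,0,0,0,0],[0,0,0,0,0,0,0],[0,0,0,0,0,0,0],[0,0,0,0,0,0,0],[0,0,0,0,0,0,0]],
], squeeze=60)

```text
t: 5.65
eef_pos: [379.6, 212.7, 347.5]
eef_rot: [0.023, 1.0, 0.0, 0.0]
force: [0.0, 0.8, 0.0]
gripper_width: 26.0
gripper_force: 0.0
```

Call:
play_rows([
  [[0,0,0,0,0,0,0],[0,0,0,0,0,0,0],[0,0,0,0,0,0,0]],
])

```text
t: 5.9
eef_pos: [379.5, 212.8, 347.2]
eef_rot: [0.023, 1.0, 0.001, -0.0]
force: [-0.1, 1.9, 3.5]
gripper_width: 8.9
gripper_force: 59.5
```

Call:
play_rows([
  [[0,0,0,-0.4,0,0,0],[0,0,0,-0.8,0,0,0],[0,0,0,-0.8,0,0,-0.2],[0,0,0,-0.6,0,0,0],[0,0,0,-0.24,0,0,0]],
])

```text
t: 6.32
eef_pos: [379.6, 212.7, 463.3]
eef_rot: [0.012, 1.0, 0.001, 0.001]
force: [0.5, -0.5, -3.1]
gripper_width: 9.4
gripper_force: 59.0
```

Call:
play_rows([
  [[0,0,-0.4,0,0,0,0],[0,0,-0.7,0,0,0,0],[0,0,-0.7,0,0,0,0],[0,0,-0.5,0,0,0,0],[0,0,0,0,0,0,0]],
])

```text
t: 6.73
eef_pos: [376.8, 118.1, 459.6]
eef_rot: [0.014, 1.0, -0.0, -0.001]
force: [-0.2, -0.3, -3.2]
gripper_width: 9.3
gripper_force: 59.2
```

```bash
python3 st.py 380 120 460.7 178.7
python3 - <<'E'
from h import *
np.set_printoptions(suppress=True,precision=1)
f=np.load("pics/top0.npz");C=cam("top");X0=cloud(C,f["d"])
P=X0[(X0[...,2]>221)&(X0[...,2]<232)&(X0[...,0]>455)&(X0[...,0]<488)&(X0[...,1]>70)&(X0[...,1]<370)]
q=np.polyfit(P[:,1],P[:,0],1);print("rod slope %.4f deg %.2f; x(120)=%.1f x(341)=%.1f"%(q[0],np.degrees(np.arctan(q[0])),np.polyval(q,120),np.polyval(q,341)))
p,d=eyes.grab_frame("side");cv2.imwrite("pics/s2.png",cv2.resize(p[120:320,220:440,::-1],(660,600)));C=cam("side");X=cloud(C,d)
m=mask(p,(60,80,40),(90,255,255)); k,L,S,ce=cv2.connectedComponentsWithStats(m)
for i in range(1,k):
    if S[i,4]>25: q=X[(L==i)&(d>0)];print(S[i],np.median(q,0),np.percentile(q,5,0),np.percentile(q,95,0))
E
```

```text
t 6.73 pos [376.8 118.1 459.6] j [ 0.3  -0.01 -0.14  1.44 -0.    0.33] F [-0.2 -0.3 -3.2] w 9.3
shift shares [-0.078  0.049 -0.028]
turn shares [-0.01  -0.017 -0.041]
rod slope 0.0307 deg 1.76; x(120)=467.6 x(341)=474.3
[291 230   7   8  33] [473.2 341.9 226.1] [470.1 331.7 224.2] [477.1 351.1 227.1]
[356 236  12   3  26] [373.4 141.1 122. ] [362.6 135.  120.9] [380.7 148.2 123.6]
```

View pics/s2.png

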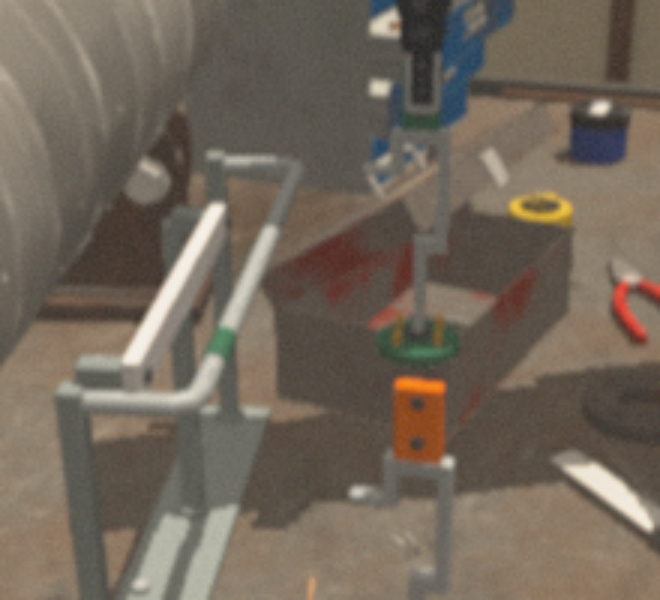

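The side crop shows the green carrier hanging upright in the grip, in front of the rail's open end. Its mouth faces the rod, and the orange carrier is untouched. Advancing over the rod.

Call:
play_rows([
  [[0,-0.4,0.06,-0.03,0,0,0],[0,-0.6,0.06,0,0,0,0],[0,-0.6,0,0,0,0,0],[0,-0.5,0,0,0,0,0],[0,-0.18,0,0,0,0,0]],
])

```text
t: 7.2
eef_pos: [470.6, 123.9, 460.1]
eef_rot: [0.012, 1.0, 0.0, -0.001]
force: [0.6, 0.2, -3.5]
gripper_width: 8.9
gripper_force: 59.2
```

Call:
play_rows([
  [[0,0,0,0,0,0,0]],
])

```text
t: 7.28
eef_pos: [469.7, 123.7, 460.2]
eef_rot: [0.012, 1.0, -0.0, -0.001]
force: [1.0, 0.8, -2.9]
gripper_width: 8.9
gripper_force: 59.2
```

```bash
python3 st.py 468 118 428 178.4
python3 - <<'E'
from h import *
np.set_printoptions(suppress=True,precision=1)
p,d=eyes.grab_frame("side");cv2.imwrite("pics/s3.png",cv2.resize(p[120:320,220:440,::-1],(660,600)))
C=cam("side");X=cloud(C,d); m=mask(p,(60,80,40),(90,255,255)); k,L,S,ce=cv2.connectedComponentsWithStats(m)
for i in range(1,k):
    if S[i,4]>20: q=X[(L==i)&(d>0)];print(S[i],np.median(q,0),np.percentile(q,5,0),np.percentile(q,95,0))
E
```

```text
t 7.28 pos [469.7 123.7 460.2] j [0.26 0.18 0.07 1.46 0.   0.28] F [ 1.   0.8 -2.9] w 8.9
shift shares [ 0.037 -0.144  0.806]
turn shares [-0.001 -0.024  0.03 ]
[290 230   8   7  36] [473.8 341.8 226.1] [470.5 331.8 223.6] [478.  350.7 227.1]
```

View pics/s3.png

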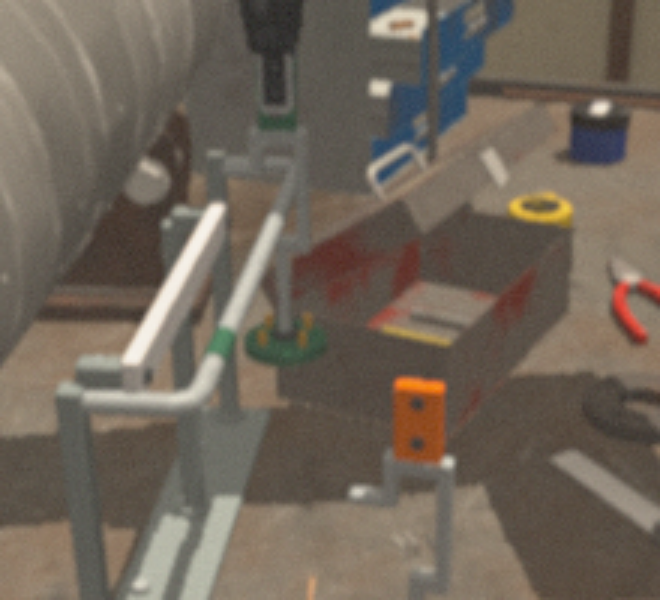

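The crop shows the rod running through the hook's mouth, with the lip at about (258,150) behind it and the spine at (303,190) in front. Lowering to just above the rod.

Call:
play_rows([
  [[0,0.03,0,0.3,0,0,0],[0,0,0,0.3,0,0,0],[0,0,0,0.2,0,0,0],[0,0,0,0,0,0,0],[0,0,0,0,0,0,0]],
])

```text
t: 7.75
eef_pos: [466.7, 123.3, 429.8]
eef_rot: [0.012, 1.0, 0.0, -0.001]
force: [0.3, -0.7, -1.6]
gripper_width: 9.3
gripper_force: 59.2
```

```bash
python3 st.py 475 341 427 178.4
python3 - <<'E'
from h import *
np.set_printoptions(suppress=True,precision=1)
p,d=eyes.grab_frame("side");cv2.imwrite("pics/s4.png",cv2.resize(p[120:280,240:400,::-1],(600,600),interpolation=cv2.INTER_CUBIC))
E
```

```text
t 7.75 pos [466.7 123.3 429.8] j [ 0.26  0.17 -0.02  1.38  0.    0.28] F [ 0.3 -0.7 -1.6] w 9.3
shift shares [-0.076  5.445  0.072]
turn shares [ 0.004 -0.011  0.035]
```

View pics/s4.png

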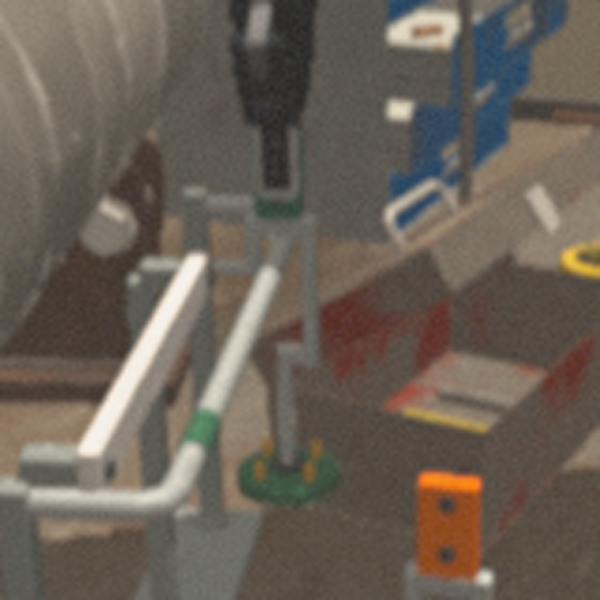

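The crop shows the hook seated over the rod, with its lip and toe at (245,255) behind it and the spine at (312,290) in front. Sliding along at a moderate pace.

Call:
play_rows([
  [[0,-0.02,0.2,0.05,0,0,0],[0,-0.02,0.4,0,0,0,0],[0,0,0.4,0,0,0,0],[0,0,0.4,0,0,0,0],[0,0,0.3,0,0,0,0]],
])

```text
t: 8.22
eef_pos: [470.6, 192.7, 428.0]
eef_rot: [0.012, 1.0, 0.001, -0.0]
force: [0.1, 0.1, -3.7]
gripper_width: 8.8
gripper_force: 59.2
```

```bash
python3 st.py 475 341 427 178.4
```

```text
t 8.22 pos [470.6 192.7 428. ] j [0.39 0.23 0.04 1.39 0.   0.41] F [ 0.1  0.1 -3.7] w 8.8
shift shares [-0.02   3.708  0.03 ]
turn shares [ 0.01  -0.001  0.035]
```

Call:
play_rows([
  [[0,0,0.4,0,0,0,0],[0,0,0.5,0,0,0,0],[0,0,0.5,0,0,0,0],[0,0,0.5,0,0,0,0],[0,0,0.4,0,0,0,0]],
])

```text
t: 8.63
eef_pos: [472.7, 284.9, 427.9]
eef_rot: [0.012, 1.0, 0.0, -0.0]
force: [-0.2, 0.2, -3.5]
gripper_width: 8.9
gripper_force: 59.2
```

Call:
play_rows([
  [[0,0,0.4,0,0,0,0],[0,0,0.4,0,0,0,0],[0,0,0.3,0,0,0,0],[0,0,0.15,0,0,0,0],[0,0,0,0,0,0,0]],
])

```text
t: 9.05
eef_pos: [474.0, 334.1, 427.5]
eef_rot: [0.012, 1.0, 0.0, -0.0]
force: [-1.6, 0.5, -3.0]
gripper_width: 9.1
gripper_force: 59.1
```

```bash
python3 st.py 474 341 427 178.4;  python3 - <<'E'
from h import *
np.set_printoptions(suppress=True,precision=1)
for n in("top","side"):
    p,d=eyes.grab_frame(n);C=cam(n);X=cloud(C,d)
    a=p[140:300,170:330] if n=="top" else p[140:300,230:390]
    cv2.imwrite(f"pics/{n}5.png",a[:,:,::-1]);globals()[n]=a
    m=mask(p,(60,80,40),(90,255,255)); k,L,S,ce=cv2.connectedComponentsWithStats(m)
    for i in range(1,k):
        if S[i,4]>12: q=X[(L==i)&(d>0)];print(n,S[i],np.median(q,0),np.percentile(q,5,0),np.percentile(q,95,0))
cv2.imwrite("pics/b5.png",cv2.resize(np.hstack([top,side])[:,:,::-1],(800,400),interpolation=cv2.INTER_CUBIC))
E
```

```text
t 9.05 pos [474.  334.1 427.5] j [0.61 0.38 0.25 1.44 0.   0.64] F [-1.6  0.5 -3. ] w 9.1
shift shares [0.004 0.171 0.012]
turn shares [ 0.003 -0.009  0.042]
side [576 219   6  12  30] [-194.  -180.7   14.3] [-203.5 -213.7   12.9] [-183.4 -152.6   15.5]
side [291 234   6   4  17] [473.  347.  225.7] [470.4 342.4 223.8] [476.7 352.8 227.1]
side [282 294  33  19 231] [468.8 348.2  90.5] [449.5 317.8  89.1] [496.7 360.9  91.9]
side [284 297   7   5  15] [497.  324.4  90.2] [491.8 319.9  89.1] [500.1 331.5  91.1]
```

View pics/b5.png

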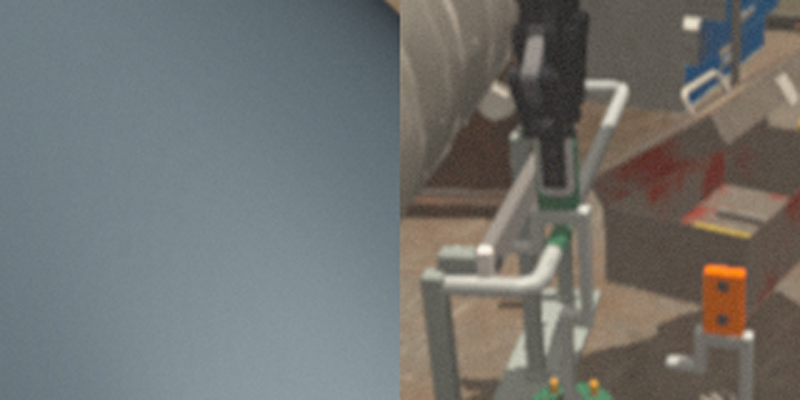

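In the side view the hook sits over the rod just beside the band, which shows at (560,240), and the toe is under the keeper. The arm hides the top view. It needs about 7 mm more along the rod, then lowering.

Call:
play_rows([
  [[0,0,0.09,0,0,0,0],[0,0,0.09,0,0,0,0],[0,0,0,0.05,0,0,0],[0,0,0,0,0,0,0],[0,0,0,0,0,0,0]],
])

```text
t: 9.57
eef_pos: [474.2, 340.1, 425.7]
eef_rot: [0.012, 1.0, 0.0, -0.0]
force: [0.5, 0.5, -2.8]
gripper_width: 9.1
gripper_force: 59.2
```

Call:
play_rows([
  [[0,0,0,0.03,0,0,0],[0,0,0,0.02,0,0,0],[0,0,0,0,0,0,0]],
])

```text
t: 9.82
eef_pos: [474.2, 340.2, 423.6]
eef_rot: [0.012, 1.0, 0.0, -0.0]
force: [0.8, 0.2, -3.0]
gripper_width: 9.2
gripper_force: 59.2
```

Call:
play_rows([
  [[0,0,0,0.02,0,0,0],[0,0,0,0.02,0,0,0],[0,0,0,0,0,0,0]],
])

```text
t: 10.07
eef_pos: [474.2, 340.2, 422.8]
eef_rot: [0.012, 1.0, 0.001, 0.0]
force: [-2.1, -1.6, 5.1]
gripper_width: 9.0
gripper_force: 60.6
```

It is touching the rod. Releasing gently.

Call:
play_rows([
  [[0.14,0,0,0,0,0,0],[0.18,0,0,0,0,0,0],[0.25,0,0,0,0,0,0],[0.35,0,0,0,0,0,0],[0.4,0,0,0,0,0,0]],
], squeeze=20)

```text
t: 10.48
eef_pos: [474.3, 340.3, 422.1]
eef_rot: [0.012, 1.0, 0.0, -0.0]
force: [-0.0, 0.7, 0.8]
gripper_width: 34.3
gripper_force: 0.0
```

Call:
play_rows([
  [[0.4,0,0,-0.2,0,0,0],[0.4,0,0,-0.5,0,0,0],[0.4,0,0,-0.8,0,0,0],[0.4,0,0,-0.8,0,0,0],[0.4,0,0,0,0,0,0]],
])

```text
t: 10.9
eef_pos: [474.0, 340.1, 520.7]
eef_rot: [0.012, 1.0, 0.003, 0.003]
force: [0.3, 1.0, 0.2]
gripper_width: 34.0
gripper_force: 0.0
```

Call:
play_rows([
  [[0.4,0.5,-0.8,0,0,0,0],[0.4,0.5,-0.8,0,0,0,0],[0.4,0.5,-0.8,0,0,0,0],[0.4,0.5,-0.8,0,0,0,0],[0.4,0.5,-0.8,0,0,0,0]],
])

```text
t: 11.32
eef_pos: [369.0, 181.5, 514.5]
eef_rot: [0.012, 1.0, 0.0, -0.0]
force: [0.2, -0.5, 0.8]
gripper_width: 34.0
gripper_force: 0.0
```

Call:
play_rows([
  [[0.4,0,-0.9,0,0,0,0],[0.4,0,-0.9,0,0,0,0],[0.4,0,-0.9,0,0,0,0],[0.4,0,-0.9,0,0,0,0],[0.4,0,-0.5,0,0,0,0]],
])

```text
t: 11.73
eef_pos: [365.5, 16.3, 515.0]
eef_rot: [0.013, 1.0, -0.0, 0.0]
force: [0.3, 1.2, -0.1]
gripper_width: 34.1
gripper_force: 0.0
```

```bash
python3 st.py;  python3 - <<'E'
from h import *
np.set_printoptions(suppress=True,precision=1)
for n in("top","side"):
    p,d=eyes.grab_frame(n);C=cam(n);X=cloud(C,d)
    a=p[140:300,170:330] if n=="top" else p[160:320,230:390]
    globals()[n]=a
    m=mask(p,(60,80,40),(90,255,255)); k,L,S,ce=cv2.connectedComponentsWithStats(m)
    for i in range(1,k):
        if S[i,4]>12: q=X[(L==i)&(d>0)];print(n,S[i],np.median(q,0),np.percentile(q,5,0),np.percentile(q,95,0))
    s=(X[...,2]>255)&(X[...,2]<290)&(abs(X[...,0]-474)<35)&(abs(X[...,1]-340)<30)
    P=X[s];print("tab",len(P),P.mean(0),P.min(0),P.max(0))
cv2.imwrite("pics/b6.png",cv2.resize(np.hstack([top,side])[:,:,::-1],(800,400),interpolation=cv2.INTER_CUBIC))
E
```

```text
t 11.73 pos [365.5  16.3 515. ] j [ 0.04 -0.06 -0.05  1.57 -0.    0.07] F [ 0.3  1.2 -0.1] w 34.1
top [223 198  13  24 223] [470.  338.5 280.1] [461.2 334.9 251.2] [483.3 344.3 283.1]
top [238 212   7  10  53] [473.5 330.1 226.4] [469.  326.9 222.8] [479.7 333.8 229.6]
top [230 222  36  29 511] [466.9 331.9  86.5] [450.7 313.8  83.9] [490.6 363.2  89. ]
tab 239 [472.4 338.6 276.5] [460.8 333.5 255.2] [486.4 346.2 284.4]
side [287 201  12   3  20] [470.1 343.9 280.7] [463.7 341.3 279.5] [479.  346.4 281.5]
side [280 299  33  19 201] [471.  354.2  85.8] [451.2 329.5  84.5] [498.9 367.4  86.9]
side [283 301   7   4  17] [497.8 330.1  86.1] [492.4 326.3  85.3] [501.3 334.8  87.1]
tab 303 [473.7 345.3 269.3] [461.4 337.8 255.1] [487.6 348.7 281.8]
```

View pics/b6.png

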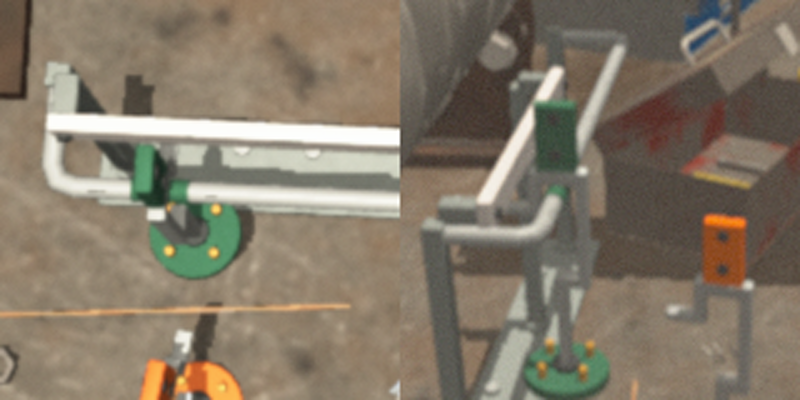

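The carrier hangs upright: the tab top is at (147,172) in the top half of the crop and the hook is on the band. The tab centre is y≈340 and the band centre y≈341. The orange carrier is unmoved. I'll let it settle and check for motion.

Call:
play_rows([
  [[0.4,0,0,0,0,0,0],[0.4,0,0,0,0,0,0],[0.4,0,0,0,0,0,0],[0.4,0,0,0,0,0,0],[0.4,0,0,0,0,0,0]],
])

```text
t: 12.25
eef_pos: [366.4, 19.4, 514.1]
eef_rot: [0.012, 1.0, 0.0, -0.0]
force: [-0.1, 0.2, 0.3]
gripper_width: 34.2
gripper_force: 0.0
```

Run:
```python
from h import *
from plant import finish_job
ok=[]
for i in range(8):
    p,d=eyes.grab_frame("top"); m=mask(p,(60,80,40),(90,255,255)); k,L,S,ce=cv2.connectedComponentsWithStats(m)
    b=[tuple(ce[j].round(2)) for j in range(1,k) if S[j,4]>100]; ok.append(b[-1]); 
print(ok); s=np.ptp(np.array(ok),axis=0); print(s)
if s.max()<1: print(finish_job())
```

```text
[(np.float64(250.95), np.float64(237.47)), (np.float64(250.94), np.float64(237.5)), (np.float64(250.99), np.float64(237.43)), (np.float64(250.96), np.float64(237.54)), (np.float64(251.03), np.float64(237.41)), (np.float64(250.02), np.float64(235.42)), (np.float64(250.94), np.float64(237.46)), (np.float64(251.03), np.float64(237.48))]
[1.01 2.12]
```

The carrier is at rest. The one odd frame is the colour mask merging two regions.

```bash
python3 -c "
from plant import finish_job
print(finish_job())"
```

```text
the job is handed in; nothing more can be done
None
```

The job is handed in: the green carrier hangs at rest on the green band, about 1 mm off its centre by camera, with its toe under the keeper, and the orange carrier was never touched; no verdict came back.

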